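# Turn round the leaf drill jig

### The job

Change over the drill jig: pull up the clamp arm's spring plunger and twist it so it stays up, swing the arm out, and swing the leaf back past vertical so that it stays open. Lift out every drilled block and lay it flat in the clear parts tray, then put each blank block from the bench into a station of its own and push it square and flush against the back and side fences. Shut the leaf, swing the arm back home over its ear and let the plunger drop into its bush; leave the bottle, caliper and marker alone.

Things in the scene. Friction and masses are not known exactly. Their poses are not given: they have to be found in the camera images.
- plunger (a joint): lift of the index plunger at the free end of the blue clamp arm, m: 0 = down in its bush (locks the arm), 0.014 = fully up. A spring presses it down, 4 N at 0, 7.5 N at the top. Lifted over 0.0105 and twisted, its cross pin rests on the slotted sleeve's rim and it stays up at about 0.010. Let down while the arm is out, it bars the arm from coming home
- plunger_knob (a joint): twist of the knob relative to the arm, rad, counter-clockwise from above positive, -1.7 to 1.7: within 0.2 of 0 the cross pin lies over its slot and the plunger drops when let go; beyond 0.5 either way it is held up. Turns easily once lifted
- knob_grip (a point): centre, half-way up, of the black round knob on the plunger (26 mm across, 23 mm tall, red pointer line on top); 80 mm above the bench with the plunger down. It rides on the arm, 81 mm from the pivot. The arm's top is 23 mm below this point with the plunger down; nothing under the knob is wider than it but the arm
- clamp_arm (a joint): swing of the blue clamp arm (24 mm wide, 10 mm thick), rad: 0 = home across the leaf's ear against its stop, grows to 1.35 as it swings out towards the front, counter-clockwise seen from above; stays where it is left. From 0.8 it is clear of the leaf
- clamp_pivot (a point): vertical pivot axis of the clamp arm; axes as the jig's. At 0 the knob lies 81 mm from here along the jig's +y, straight to the left
- leaf (a joint): angle of the leaf, the hinged aluminium plate with drill bushes (102 x 206 x 8 mm, 0.32 kg), rad: 0 = shut, 1.57 = upright, 1.85 = fully back against its stop. Past 1.6 it stays open by its weight, before upright it falls shut
- leaf_hinge (a point): point on the leaf's hinge axis (which runs along the jig's y at the back of the jig, 40 mm above the bench) level with the grip lug; axes as the jig's
- leaf_grip (a point): grip point in the orange lug on the leaf's front edge (lug 24 mm wide along the hinge axis, 54 mm long, 16 mm thick), on the lug's middle plane, 144 mm from the hinge axis and 15 mm from the lug's outer end; 40 mm above the bench when shut. The jig's base plate below is 14 mm high
- jig: leaf drill jig, dark steel base plate 175 x 210 x 14 mm fixed to the bench; origin on the bench under it; +x points to its back (the hinge), +y to its left. On its top (14 mm above the bench) are two stations, each with a steel back fence at its +x side and a side fence at its +y side, 5 mm high, 10 to 12 mm thick; the other two sides are open
- station_left (a point): where the centre of a block lies when seated flush in the left station (24 mm above the bench); axes as the jig's
- station_right (a point): where the centre of a block lies when seated flush in the right station (24 mm above the bench, 97 mm from the left one); axes as the jig's
- drilled_0_center (a point): centre of a drilled block, aluminium, 56 mm (its x) x 44 mm (its y) x 20 mm (z), two holes, 0.13 kg; starts in the left station under the leaf; absent in some starts
- drilled_1_center (a point): centre of the other drilled block, the same in all ways; starts in the right station; absent in some starts
- blank_0_center (a point): centre of a blank block, aluminium, undrilled, 56 mm (its x) x 44 mm (its y) x 20 mm (z), 0.13 kg, lying on the bench to the left of the jig. It is seated with its 56 mm length along the jig's x; either end may lead. Absent in some starts
- blank_1_center (a point): centre of the other blank block, the same in all ways; absent in some starts
- tray_floor (a point): middle of the inner floor (3 mm above the bench) of the clear plastic parts tray, 240 mm (its x) x 170 mm (its y), rim 22 mm high, to the right of the jig; loose
- bottle: sealant bottle, white and blue, 43 mm across, 142 mm tall, standing; origin at its foot; leave alone
- caliper: sliding caliper, 200 mm long, 9 mm high, lying in front; leave alone
- marker: white marker pen, 136 mm long, 14 mm thick, lying in front; leave alone
Mind the look-alikes: they are no part of the job. Leave any purple or yellow look-alike of the part that bears blank_0_center alone.

How it is judged:
By the outcome, as a careful person would: the job done as asked, in the order asked, and still so for the second after the job is handed in, with the robot touching nothing.
Of drilled_0, drilled_1 only 1 to 2 are there at a start; the rules pass over those that are not, and their reading is None.
Of blank_0, blank_1 only 1 to 2 are there at a start; the rules pass over those that are not, and their reading is None.
At some moment in a run one of blank_0, blank_1, tray may be knocked a few centimetres aside while the robot is not near it.
Once in a run the grip may slacken for a moment while it holds something.
It also fails if it takes over 210 s, if anything falls off the work surface, if the arm or the gripper's body presses on something with over 40 N, if the wrist force passes 120 N, or if a joint passes its speed limit or range.

### The arm

A 7-joint arm with a two-finger parallel gripper is mounted at the origin on a cart in front of the work surface, level with it; the furniture and walls round the work are solid. World frame = base frame: x ahead of the robot, y to its left, z up, the work surface at z = 0. Lengths are in m, angles in rad, forces in N, time in s.
With the tool pointing down it reaches from about 0.4 to 0.85 m from the base axis. Payload 10.4 kg.
Tool frame: the origin (TCP) lies midway between the tips of the shut fingers; the grasp point (between the pads) lies 19 mm behind it; z points along the fingers, y is the line along which they close (so a half turn about z gives the same grasp; the last joint's range is limited). The gripper opens to 87 mm and grips with 3 to 60 N. Pads are 19 mm wide; open, the fingers measure 117 mm over their backs; the gripper's body (75 mm by 190 mm) begins 51 mm behind the grasp point.
Start: joints at [-1.365, 0.332, -0.065, 1.46, 0.022, 1.35, -0.088], TCP at [0.142, 0.609, 0.223] pointing down, gripper open.
Joint ranges: [-2.6, 2.6], [-0.5, 2.12], [-1.47, 1.34], [0.16, 2.42], [-1.27, 4.41], [0.06, 2.06], [-2.6, 2.6]. Speed limits (rad/s): [2.22, 2.22, 2.79, 2.79, 3.14, 3.14, 3.14].

### API

Orientations are given as a unit quaternion [x, y, z, w].
In Python, from bench import r gives the robot as it stands.
- The arm moves only by the tool arm_command, never from a script. Its arguments are lists of equal length, an entry for each row: "xyz": the shift along the world's x, y, z in m, a list of three; "rot": the turn, a rotation vector about the world's x, y, z in rad, a list of three. In form: {"xyz": [[tx, ty, tz], ...], "rot": [[ax, ay, az], ...]}. A call has 1 to 20 rows; each row is the pose to reach, as a shift and turn from the pose commanded when the call began; what a row does not reach only later rows make up. A row lasts 1/12 s, in which the tool goes at most 41.7 mm and 7.16 degrees, less where a joint would pass 70% of its speed; a pose out of reach is approached as far as the arm can. A call with a gripper value outside its range is refused whole. "grip" is the opening, from 0 (shut) to 1 (fully open), set as the call begins (left out, the last holds). The fingers move at their own pace and stop on an object; "squeeze" is the grip in N (left out, the last holds). Time passes only in rows, so rows that repeat a pose let the fingers close. It gives the time, the measured TCP pose, the force, the opening and the grip force at its end, in the units of the state.
- r.read_state(): the state, without advancing time (a new reading comes with each control period).
- r.camera(name): name is "scene" or "top" or "wrist"; returns the picture (400x640x3 uint8, red, green, blue); there is no depth.
- r.camera_model(name): a dict with "fx", "fy", "cx", "cy" (pixels), "T" (4x4, takes a point from camera to world coordinates). Camera axes: x right, y up, looking along -z (the intrinsics and any distortion apply to the point x, -y, -z); pixel columns grow to the right and rows downward; lengths in m; the calibration is good to about 2 mm. The wrist camera is an equidistant fisheye: a pixel r from the principal point sees the ray r / f radians off the axis. A picture is of the moment at which its call begins: read the wrist's pose just before it. camera_model takes no time and is no camera call; for the wrist camera it gives the pose at the moment of the call.
- r.close_job(): hands the job in; it is judged then, once.
Trained networks look in the newest picture that a camera, given by its name, has taken for a name from the list of things; names that differ only in an ending like _2 or _b are one class to them, and where a whole thing is asked for, a point or a joint stands for the part that bears it (a point fixed in the world has none). Each returns a list of dicts, best first, with "conf" (0 to 1); they miss things now and then, are a little off and sometimes report something else, mostly with a low value. They report only what shows in the picture. A call takes as long as a camera call. They do not tell look-alikes from the thing itself.
- r.look_for(label, camera): "at" ([x, y, z] in m, in the coordinates of the camera as it stood for that picture, good to about 4 mm: the middle of the surface that is visible of it).
- r.spot_point(label, camera): "at" ([x, y, z] in m, in the coordinates of the camera as it stood for that picture, good to about 4 mm: a listed point, or the origin of a listed thing).
The state is a dict: "time": time; "joint_positions": joint angles; "joint_vel": joint speeds; "joint_torque": joint torques, N m; "ee_pos": TCP position; "eef_rot": TCP orientation; "ft_force": force on the tool from outside, world axes, zero at the start; "torque": the same for the moment, N m; "width": finger opening in m; "grip_force": force on a finger pad.
Only numpy, scipy, OpenCV 4.12 (cv2) and the standard library are available. Lean on these libraries where they do the work, as an engineer would, in place of code of your own. Each camera call takes 0.05 s, during which the arm holds its last target. There are 200 camera calls.

## Working session

There is one attempt and no reset: what is moved stays moved. The work goes in short steps, Python scripts to look and compute and a tool call to move; the robot and the scene stay as the last step left them, time stands still between calls to the robot, and variables do not carry over. Pictures are saved under pics/ and viewed, at most 14 in all, crops included, and the job is handed in when it is done.

Besides the shell and the picture viewer there is one more tool, called after "Request:" as name(argument=value, ...), one argument or row to a line, values as JSON. arm_command: Moves the arm, as the interface text tells. Its arguments: {"type":"object","properties":{"xyz":{"type":"array"},"rot":{"type":"array"},"grip":{"type":"number"},"squeeze":{"type":"number"}},"required":["xyz","rot"]}

```bash
ls; mkdir -p pics; cat > h.py <<'E'
from bench import r
import numpy as np, cv2
from scipy.spatial.transform import Rotation as R
def snap(cam,fn=None):
    im=r.camera(cam)
    if fn: cv2.imwrite('pics/'+fn,cv2.cvtColor(np.asarray(im),cv2.COLOR_RGB2BGR))
    return im
def w(cam,p):
    T=np.array(r.camera_model(cam)['T']); return T[:3,:3]@np.array(p)+T[:3,3]
def pts(cam,labels,f='spot_point',mc=0.2):
    for l in labels:
        print(cam,l,[(np.round(w(cam,d['at']),4).tolist(),round(d['conf'],2)) for d in getattr(r,f)(l,cam) if d['conf']>mc])
def st():
    s=r.read_state(); print({k:np.round(s[k],3).tolist() for k in ('time','ee_pos','eef_rot','ft_force','width','grip_force','joint_positions')})
E
python3 - <<'E'
from h import *
snap('top','top0.png'); snap('scene','scene0.png')
L=['knob_grip','clamp_pivot','leaf_grip','leaf_hinge','jig','station_left','station_right','drilled_0_center','blank_0_center','tray_floor','bottle','caliper','marker']
pts('top',L); pts('scene',L); st()
E
```

```text
pics
top knob_grip [([0.4974, -0.1255, 0.0784], 0.52)]
top clamp_pivot [([0.4905, -0.2042, 0.0434], 0.73)]
top leaf_grip [([0.4866, -0.0649, 0.0378], 0.86)]
top leaf_hinge [([0.6336, -0.0711, 0.0401], 0.63)]
top jig [([0.5751, -0.1162, -0.0052], 0.68)]
top station_left [([0.5799, -0.0521, 0.0215], 0.55)]
top station_right [([0.5767, -0.1519, 0.0237], 0.81)]
top drilled_0_center []
top blank_0_center [([0.4862, 0.2839, 0.0116], 0.7), ([0.6594, 0.0913, 0.0072], 0.68), ([0.4409, 0.1767, 0.0091], 0.54), ([0.5503, 0.1453, 0.0102], 0.49)]
top tray_floor [([0.4974, -0.3869, 0.005], 0.79)]
top bottle [([0.7139, 0.1923, 0.0003], 0.73)]
top caliper [([0.3891, 0.0121, 0.0002], 0.74)]
top marker [([0.3847, -0.2055, 0.0011], 0.63)]
scene knob_grip [([0.4961, -0.1306, 0.0782], 0.46)]
scene clamp_pivot [([0.495, -0.2093, 0.044], 0.8)]
scene leaf_grip [([0.4888, -0.0701, 0.0383], 0.78)]
scene leaf_hinge [([0.6334, -0.0705, 0.0358], 0.9)]
scene jig [([0.5708, -0.1165, 0.0045], 0.72), ([0.5805, -0.1484, 0.027], 0.53)]
scene station_left [([0.5838, -0.0528, 0.0253], 0.69)]
scene station_right [([0.5832, -0.1488, 0.0277], 0.62)]
scene drilled_0_center []
scene blank_0_center [([0.4352, 0.1797, 0.0144], 0.89), ([0.4862, 0.2871, 0.0088], 0.63), ([0.5508, 0.1456, 0.0087], 0.58), ([0.6596, 0.0915, 0.0094], 0.53), ([0.4984, -0.39, 0.0033], 0.45)]
scene tray_floor [([0.4976, -0.391, 0.0013], 0.82)]
scene bottle [([0.7167, 0.1883, 0.0029], 0.87)]
scene caliper [([0.3901, 0.0104, -0.0002], 0.93)]
scene marker [([0.3814, -0.2092, 0.0021], 0.96), ([0.5851, -0.0529, 0.0262], 0.48)]
{'time': 1.4, 'ee_pos': [0.142, 0.609, 0.223], 'eef_rot': [0.114, 0.993, 0.0, -0.0], 'ft_force': [-0.493, -0.223, 0.304], 'width': 0.087, 'grip_force': 0.0, 'joint_positions': [-1.365, 0.332, -0.065, 1.46, 0.022, 1.35, -0.089]}
```

View pics/top0.png

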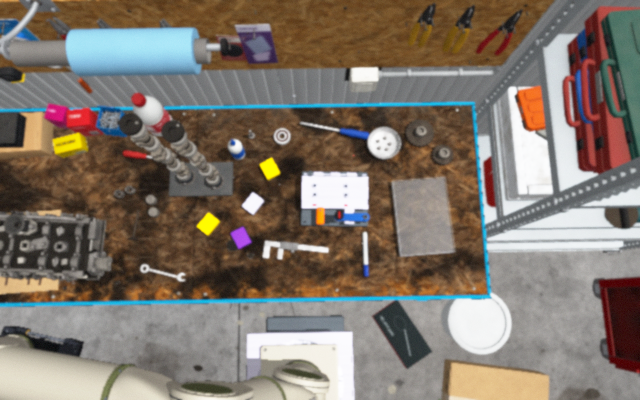

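View pics/scene0.png

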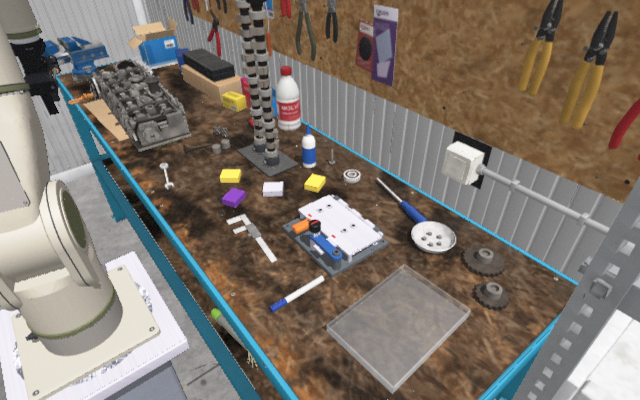

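The pictures show one grey blank (top px 252,203 → about 0.55, 0.146); its neighbours are yellow and purple look-alikes. The jig is yawed by about -1.4°. I'll go above the knob with the fingers closing along the jig's x.

Request:
arm_command(
  xyz=[
    [0.3,-0.3,0],
    [0.3,-0.3,0],
    [0.3,-0.3,0],
    [0.3,-0.3,0],
    [0.3,-0.3,0],
    [0.3,-0.3,0],
    [0.3,-0.3,0],
    [0.3,-0.3,0],
    [0.3,-0.3,0],
    [0.3,-0.3,0],
    [0.355,-0.737,-0.02],
    [0.355,-0.737,-0.02],
    [0.355,-0.737,-0.02],
    [0.355,-0.737,-0.02],
    [0.355,-0.737,-0.02],
    [0.355,-0.737,-0.02],
    [0.355,-0.737,-0.02],
    [0.355,-0.737,-0.02],
    [0.355,-0.737,-0.02],
    [0.355,-0.737,-0.02],
  ],
  rot=[
    [0,0,-0.7],
    [0,0,-0.7],
    [0,0,-0.7],
    [0,0,-0.7],
    [0,0,-0.7],
    [0,0,-0.7],
    [0,0,-0.7],
    [0,0,-0.7],
    [0,0,-0.7],
    [0,0,-0.7],
    [0,0,-1.365],
    [0,0,-1.365],
    [0,0,-1.365],
    [0,0,-1.365],
    [0,0,-1.365],
    [0,0,-1.365],
    [0,0,-1.365],
    [0,0,-1.365],
    [0,0,-1.365],
    [0,0,-1.365],
  ],
  grip=0.7,
)

```text
time: 3.07
ee_pos: [0.4926, -0.1004, 0.2043]
eef_rot: [0.715, 0.699, 0.001, 0.0]
ft_force: [2.2, -0.3, -1.4]
width: 0.061
grip_force: 0.0
```

```bash
python3 - <<'E'
from h import *
st(); snap('wrist','w0.png'); pts('wrist',['knob_grip','clamp_pivot','leaf_grip','leaf_hinge','station_left','station_right'])
snap('top'); pts('top',['knob_grip'])
E
```

```text
{'time': 3.067, 'ee_pos': [0.493, -0.1, 0.204], 'eef_rot': [0.715, 0.699, 0.001, 0.0], 'ft_force': [2.174, -0.337, -1.357], 'width': 0.061, 'grip_force': 0.0, 'joint_positions': [-0.548, 0.062, 0.693, 1.836, -0.042, 1.257, 0.134]}
wrist knob_grip [([0.4948, -0.1333, 0.0769], 0.95)]
wrist clamp_pivot [([0.4905, -0.2095, 0.0462], 0.63)]
wrist leaf_grip [([0.4872, -0.0713, 0.0429], 0.97)]
wrist leaf_hinge [([0.6307, -0.0721, 0.04], 0.82)]
wrist station_left [([0.5829, -0.0479, 0.0219], 0.74)]
wrist station_right [([0.5838, -0.144, 0.0224], 0.89)]
top knob_grip [([0.39, 0.016, -0.0007], 0.71)]
```

View pics/w0.png

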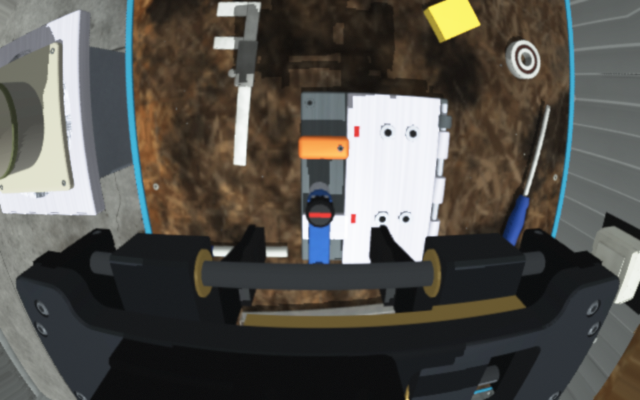

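The wrist view shows the knob at px (320,210) over the arm, left of the leaf. The arm was still moving when this was taken, so I'll settle and look once more.

Request:
arm_command(
  xyz=[
    [0,0,0],
    [0,0,0],
    [0,0,0],
  ],
  rot=[
    [0,0,0],
    [0,0,0],
    [0,0,0],
  ],
)

```text
time: 3.77
ee_pos: [0.4927, -0.0979, 0.204]
eef_rot: [0.715, 0.699, 0.0, 0.0]
ft_force: [-0.4, -0.2, 0.2]
width: 0.0611
grip_force: 0.0
```

```bash
python3 - <<'E'
from h import *
st(); snap('wrist'); pts('wrist',['knob_grip','clamp_pivot','leaf_grip','leaf_hinge','station_left','station_right'])
E
```

```text
{'time': 3.767, 'ee_pos': [0.493, -0.098, 0.204], 'eef_rot': [0.715, 0.699, 0.0, 0.0], 'ft_force': [-0.419, -0.198, 0.165], 'width': 0.061, 'grip_force': 0.0, 'joint_positions': [-0.551, 0.062, 0.69, 1.836, -0.042, 1.257, 0.129]}
wrist knob_grip [([0.4947, -0.1272, 0.0768], 0.91), ([0.4906, -0.2102, 0.0421], 0.4)]
wrist clamp_pivot [([0.4924, -0.2096, 0.0437], 0.84)]
wrist leaf_grip [([0.488, -0.0698, 0.0413], 0.67)]
wrist leaf_hinge [([0.6315, -0.0767, 0.0416], 0.73)]
wrist station_left [([0.5819, -0.0506, 0.0213], 0.97)]
wrist station_right [([0.5813, -0.1487, 0.0236], 0.77), ([0.4894, -0.07, 0.043], 0.27)]
```

Request:
arm_command(
  xyz=[
    [0.003,-0.031,-0.03],
    [0.003,-0.031,-0.06],
    [0.003,-0.031,-0.09],
    [0.003,-0.031,-0.115],
    [0.003,-0.031,-0.13],
    [0.003,-0.031,-0.142],
    [0.003,-0.031,-0.142],
    [0.003,-0.031,-0.142],
  ],
  rot=[
    [0,0,0],
    [0,0,0],
    [0,0,0],
    [0,0,0],
    [0,0,0],
    [0,0,0],
    [0,0,0],
    [0,0,0],
  ],
)

```text
time: 4.78
ee_pos: [0.4957, -0.1294, 0.0621]
eef_rot: [0.715, 0.699, -0.0, 0.0]
ft_force: [-0.0, 0.0, 0.7]
width: 0.0609
grip_force: 0.0
```

Request:
arm_command(
  xyz=[
    [0,0,0],
    [0,0,0],
    [0,0,0],
    [0,0,0],
    [0,0,0],
    [0,0,0],
    [0,0,0],
    [0,0,0],
  ],
  rot=[
    [0,0,0],
    [0,0,0],
    [0,0,0],
    [0,0,0],
    [0,0,0],
    [0,0,0],
    [0,0,0],
    [0,0,0],
  ],
  grip=0,
  squeeze=30,
)

```text
time: 5.45
ee_pos: [0.4949, -0.1292, 0.062]
eef_rot: [0.715, 0.699, -0.0, -0.001]
ft_force: [-4.2, 0.8, 6.6]
width: 0.0249
grip_force: 30.0
```

Request:
arm_command(
  xyz=[
    [0,0,0.004],
    [0,0,0.008],
    [0,0,0.011],
    [0,0,0.013],
    [0,0,0.013],
    [0,0,0.013],
  ],
  rot=[
    [0,0,0],
    [0,0,0],
    [0,0,0],
    [0,0,0],
    [0,0,0],
    [0,0,0],
  ],
)

```text
time: 5.95
ee_pos: [0.4949, -0.1293, 0.0745]
eef_rot: [0.715, 0.699, -0.0, -0.001]
ft_force: [-4.4, 0.0, -7.2]
width: 0.0248
grip_force: 30.0
```

Request:
arm_command(
  xyz=[
    [0,0,0],
    [0,0,0],
    [0,0,0],
    [0,0,0],
    [0,0,0],
    [0,0,0],
    [0,0,0],
    [0,0,0],
    [0,0,0],
    [0,0,0],
  ],
  rot=[
    [0,0,-0.1],
    [0,0,-0.2],
    [0,0,-0.3],
    [0,0,-0.4],
    [0,0,-0.5],
    [0,0,-0.6],
    [0,0,-0.7],
    [0,0,-0.8],
    [0,0,-0.8],
    [0,0,-0.8],
  ],
)

```text
time: 6.78
ee_pos: [0.4926, -0.1282, 0.0734]
eef_rot: [0.931, 0.365, -0.003, -0.002]
ft_force: [-12.2, 2.4, -7.2]
width: 0.0254
grip_force: 30.0
```

```bash
python3 - <<'E'
from h import *
st(); snap('wrist','w1.png'); pts('wrist',['knob_grip','clamp_pivot'])
E
```

```text
{'time': 6.783, 'ee_pos': [0.493, -0.128, 0.073], 'eef_rot': [0.931, 0.365, -0.003, -0.002], 'ft_force': [-12.232, 2.428, -7.25], 'width': 0.025, 'grip_force': 30.013, 'joint_positions': [-0.571, 0.296, 0.844, 1.964, -0.262, 1.001, -0.427]}
wrist knob_grip [([0.4965, -0.1309, 0.0882], 0.58)]
wrist clamp_pivot []
```

View pics/w1.png

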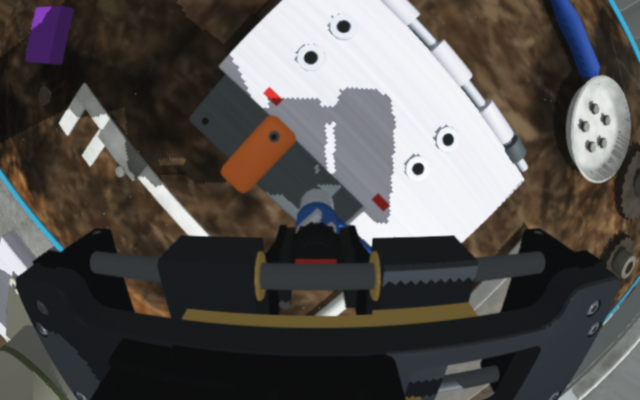

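The pointer turned with the tool, so the plunger is held up. Now I'll swing the arm out to about 1.2 rad.

Request:
arm_command(
  xyz=[
    [-0.008,0,0],
    [-0.016,-0.001,0],
    [-0.024,-0.003,0],
    [-0.032,-0.006,0],
    [-0.039,-0.009,0],
    [-0.046,-0.013,0],
    [-0.053,-0.018,0],
    [-0.059,-0.023,0],
    [-0.064,-0.029,0],
    [-0.069,-0.036,0],
    [-0.073,-0.043,0],
    [-0.077,-0.05,0],
    [-0.077,-0.05,0],
    [-0.077,-0.05,0],
  ],
  rot=[
    [0,0,0.06],
    [0,0,0.12],
    [0,0,0.18],
    [0,0,0.24],
    [0,0,0.3],
    [0,0,0.36],
    [0,0,0.42],
    [0,0,0.48],
    [0,0,0.54],
    [0,0,0.6],
    [0,0,0.66],
    [0,0,0.72],
    [0,0,0.72],
    [0,0,0.72],
  ],
)

```text
time: 8.1
ee_pos: [0.4177, -0.1792, 0.0751]
eef_rot: [0.743, 0.67, -0.0, -0.001]
ft_force: [-9.1, 3.0, 4.1]
width: 0.0253
grip_force: 30.0
```

Request:
arm_command(
  xyz=[
    [0,0,0],
    [0,0,0],
    [0,0,0],
    [0,0,0],
    [0,0,0],
  ],
  rot=[
    [0,0,0],
    [0,0,0],
    [0,0,0],
    [0,0,0],
    [0,0,0],
  ],
  grip=0.65,
)

```text
time: 8.52
ee_pos: [0.4194, -0.1795, 0.0754]
eef_rot: [0.743, 0.67, 0.0, 0.001]
ft_force: [0.5, 0.6, 0.0]
width: 0.0504
grip_force: 0.0
```

Request:
arm_command(
  xyz=[
    [0,0,0.03],
    [0,0,0.06],
    [0.0,0,0.1],
    [0.02,0.05,0.14],
    [0.02,0.05,0.14],
    [0.02,0.05,0.14],
    [0.02,0.05,0.14],
    [0.02,0.05,0.14],
  ],
  rot=[
    [0,0,0],
    [0,0,0],
    [0,0,0],
    [0,0,0],
    [0,0,0],
    [0,0,0],
    [0,0,0],
    [0,0,0],
  ],
)

```text
time: 9.18
ee_pos: [0.4383, -0.13, 0.2144]
eef_rot: [0.743, 0.67, -0.0, -0.0]
ft_force: [-0.4, -0.1, -0.5]
width: 0.0563
grip_force: 0.0
```

```bash
python3 - <<'E'
from h import *
st(); snap('wrist','w2.png'); pts('wrist',['knob_grip','clamp_pivot','leaf_grip','leaf_hinge'])
E
```

```text
{'time': 9.183, 'ee_pos': [0.438, -0.13, 0.214], 'eef_rot': [0.743, 0.67, -0.0, -0.0], 'ft_force': [-0.383, -0.079, -0.464], 'width': 0.056, 'grip_force': 0.0, 'joint_positions': [-0.57, -0.094, 0.73, 1.925, 0.066, 1.288, 0.036]}
wrist knob_grip [([0.4199, -0.1758, 0.087], 0.63)]
wrist clamp_pivot [([0.4928, -0.2077, 0.0453], 0.78)]
wrist leaf_grip [([0.488, -0.0692, 0.0429], 0.96)]
wrist leaf_hinge [([0.632, -0.0733, 0.0423], 0.84)]
```

View pics/w2.png

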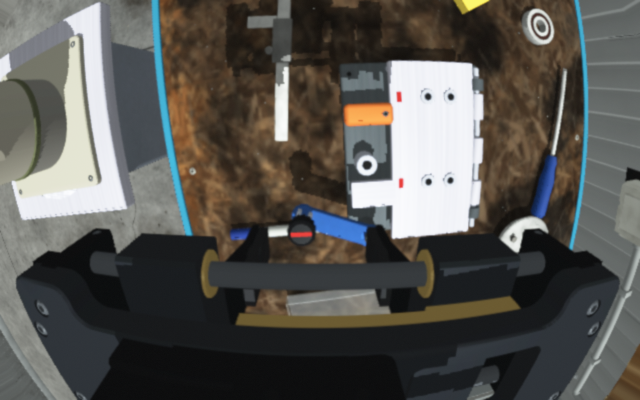

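The arm is out at about 1.2 rad, and the knob (px 300,230) is held up. Next I'll turn the tool and grip the lug across its 24 mm width.

Request:
arm_command(
  xyz=[
    [0.01,0.01,0],
    [0.02,0.02,0],
    [0.03,0.03,0],
    [0.04,0.05,0],
    [0.05,0.06,0],
    [0.05,0.06,0],
    [0.05,0.06,0],
    [0.05,0.06,0],
    [0.05,0.06,0],
    [0.05,0.06,0],
    [0.05,0.06,0],
    [0.05,0.06,0],
    [0.05,0.06,-0.04],
    [0.05,0.06,-0.08],
    [0.05,0.06,-0.08],
    [0.05,0.06,-0.08],
    [0.05,0.06,-0.08],
  ],
  rot=[
    [0,0,-0.12],
    [0,0,-0.24],
    [0,0,-0.36],
    [0,0,-0.48],
    [0,0,-0.6],
    [0,0,-0.72],
    [0,0,-0.84],
    [0,0,-0.96],
    [0,0,-1.08],
    [0,0,-1.2],
    [0,0,-1.32],
    [0,0,-1.44],
    [0,0,-1.49],
    [0,0,-1.49],
    [0,0,-1.49],
    [0,0,-1.49],
    [0,0,-1.49],
  ],
  grip=0.5,
)

```text
time: 10.85
ee_pos: [0.4894, -0.0698, 0.1366]
eef_rot: [1.0, -0.011, 0.001, 0.0]
ft_force: [-0.1, -0.4, 0.5]
width: 0.0434
grip_force: 0.0
```

```bash
python3 - <<'E'
from h import *
st(); snap('wrist','w3.png'); pts('wrist',['leaf_grip','leaf_hinge'])
E
```

```text
{'time': 10.85, 'ee_pos': [0.489, -0.07, 0.137], 'eef_rot': [1.0, -0.011, 0.001, 0.0], 'ft_force': [-0.115, -0.435, 0.503], 'width': 0.043, 'grip_force': 0.0, 'joint_positions': [-0.6, 0.117, 0.698, 1.941, -0.084, 1.111, -1.462]}
wrist leaf_grip [([0.4911, -0.0686, 0.0415], 0.74)]
wrist leaf_hinge [([0.6323, -0.0726, 0.0403], 0.86)]
```

Request:
arm_command(
  xyz=[
    [0,0,-0.04],
    [0,0,-0.08],
    [0,0,-0.1],
    [0,0,-0.112],
    [0,0,-0.113],
    [0,0,-0.113],
  ],
  rot=[
    [0,0,0],
    [0,0,0],
    [0,0,0],
    [0,0,0],
    [0,0,0],
    [0,0,0],
  ],
)

```text
time: 11.5
ee_pos: [0.4895, -0.0694, 0.0229]
eef_rot: [1.0, -0.011, 0.0, 0.0]
ft_force: [-0.1, 0.5, 0.4]
width: 0.0435
grip_force: 0.0
```

Request:
arm_command(
  xyz=[
    [0,0,0],
    [0,0,0],
    [0,0,0],
    [0,0,0],
    [0,0,0],
    [0,0,0],
  ],
  rot=[
    [0,0,0],
    [0,0,0],
    [0,0,0],
    [0,0,0],
    [0,0,0],
    [0,0,0],
  ],
  grip=0,
  squeeze=20,
)

```text
time: 12.0
ee_pos: [0.4894, -0.0684, 0.0228]
eef_rot: [1.0, -0.011, 0.001, -0.001]
ft_force: [-1.6, 4.8, 6.8]
width: 0.0237
grip_force: 20.0
```

Request:
arm_command(
  xyz=[
    [0.001,0,0.014],
    [0.003,0,0.028],
    [0.006,0,0.042],
    [0.011,0,0.056],
    [0.0175,0,0.0685],
    [0.025,-0.001,0.081],
    [0.0335,-0.001,0.092],
    [0.043,-0.001,0.1025],
    [0.054,-0.001,0.112],
    [0.054,-0.001,0.112],
    [0.054,-0.001,0.112],
  ],
  rot=[
    [0,0,0],
    [0,0,0],
    [0,0,0],
    [0,0,0],
    [0,0,0],
    [0,0,0],
    [0,0,0],
    [0,0,0],
    [0,0,0],
    [0,0,0],
    [0,0,0],
  ],
)

```text
time: 12.92
ee_pos: [0.5426, -0.0701, 0.1346]
eef_rot: [1.0, -0.011, -0.0, -0.0]
ft_force: [-5.6, 2.5, 7.0]
width: 0.0238
grip_force: 20.0
```

Request:
arm_command(
  xyz=[
    [0.0115,0,0.008],
    [0.024,0,0.0155],
    [0.037,-0.001,0.0215],
    [0.0505,-0.001,0.026],
    [0.0645,-0.001,0.029],
    [0.079,-0.002,0.0305],
    [0.093,-0.002,0.031],
    [0.107,-0.002,0.03],
    [0.1215,-0.003,0.0275],
    [0.127,-0.003,0.026],
    [0.127,-0.003,0.026],
    [0.127,-0.003,0.026],
  ],
  rot=[
    [0,0,0],
    [0,0,0],
    [0,0,0],
    [0,0,0],
    [0,0,0],
    [0,0,0],
    [0,0,0],
    [0,0,0],
    [0,0,0],
    [0,0,0],
    [0,0,0],
    [0,0,0],
  ],
)

```text
time: 13.92
ee_pos: [0.6696, -0.0741, 0.1598]
eef_rot: [1.0, -0.012, 0.0, 0.001]
ft_force: [1.3, -3.0, -1.3]
width: 0.0238
grip_force: 20.0
```

Request:
arm_command(
  xyz=[
    [0,0,0],
    [0,0,0],
    [0,0,0],
    [0,0,0],
    [0,0,0],
  ],
  rot=[
    [0,0,0],
    [0,0,0],
    [0,0,0],
    [0,0,0],
    [0,0,0],
  ],
  grip=0.5,
)

```text
time: 14.33
ee_pos: [0.6695, -0.073, 0.16]
eef_rot: [1.0, -0.011, 0.0, -0.0]
ft_force: [0.2, -0.4, -0.1]
width: 0.0421
grip_force: 0.0
```

Request:
arm_command(
  xyz=[
    [0,0,0.03],
    [0,0,0.06],
    [-0.04,-0.01,0.08],
    [-0.08,-0.02,0.08],
    [-0.12,-0.03,0.08],
    [-0.16,-0.03,0.08],
    [-0.18,-0.03,0.08],
    [-0.18,-0.03,0.08],
    [-0.18,-0.03,0.08],
    [-0.18,-0.03,0.08],
    [-0.18,-0.03,0.08],
  ],
  rot=[
    [0,0,0],
    [0,0,0],
    [0,0,0],
    [0,0,0],
    [0,0,0],
    [0,0,0],
    [0,0,0],
    [0,0,0],
    [0,0,0],
    [0,0,0],
    [0,0,0],
  ],
  grip=0.75,
)

```text
time: 15.25
ee_pos: [0.4905, -0.1031, 0.2399]
eef_rot: [1.0, -0.011, 0.0, 0.0]
ft_force: [0.4, 0.2, -0.1]
width: 0.0654
grip_force: 0.0
```

```bash
python3 - <<'E'
from h import *
st(); snap('wrist','w4.png'); pts('wrist',['drilled_0_center','station_left','station_right','leaf_grip','leaf_hinge','knob_grip'])
snap('scene'); pts('scene',['drilled_0_center','leaf_grip','tray_floor','blank_0_center','station_left','station_right'])
snap('top'); pts('top',['drilled_0_center','leaf_grip','tray_floor','blank_0_center'])
E
```

```text
{'time': 15.25, 'ee_pos': [0.49, -0.103, 0.24], 'eef_rot': [1.0, -0.011, 0.0, 0.0], 'ft_force': [0.365, 0.21, -0.05], 'width': 0.065, 'grip_force': 0.0, 'joint_positions': [-0.593, 0.027, 0.732, 1.788, -0.018, 1.333, -1.45]}
wrist drilled_0_center [([0.5803, -0.0583, 0.0201], 0.79)]
wrist station_left []
wrist station_right [([0.579, -0.1471, 0.0244], 0.75)]
wrist leaf_grip []
wrist leaf_hinge [([0.6319, -0.0729, 0.0407], 0.81), ([0.5823, -0.146, 0.0213], 0.36)]
wrist knob_grip [([0.419, -0.177, 0.0873], 0.55)]
scene drilled_0_center [([0.584, -0.0548, 0.0247], 0.94)]
scene leaf_grip [([0.6711, -0.0767, 0.1788], 0.65)]
scene tray_floor [([0.4987, -0.3933, 0.0021], 0.58), ([0.672, -0.0741, 0.1786], 0.46)]
scene blank_0_center [([0.4353, 0.1818, 0.016], 0.8), ([0.6604, 0.0876, 0.01], 0.79), ([0.4859, 0.2873, 0.0105], 0.65), ([0.4993, -0.3931, 0.0013], 0.53), ([0.5488, 0.1435, 0.0104], 0.5)]
scene station_left [([0.5825, -0.0546, 0.0265], 0.8)]
scene station_right [([0.5786, -0.1485, 0.0264], 0.6), ([0.584, -0.0556, 0.0258], 0.48)]
top drilled_0_center [([0.5769, -0.0516, 0.0185], 0.61), ([0.5818, -0.0523, 0.022], 0.46)]
top leaf_grip [([0.6692, -0.0736, 0.1798], 0.64)]
top tray_floor [([0.4966, -0.3907, 0.0069], 0.56), ([0.6317, -0.0739, 0.0407], 0.47), ([0.6688, -0.0721, 0.175], 0.37)]
top blank_0_center [([0.6585, 0.0944, 0.0104], 0.81), ([0.4415, 0.1769, 0.0101], 0.68), ([0.4866, 0.2858, 0.0102], 0.56)]
```

View pics/w4.png

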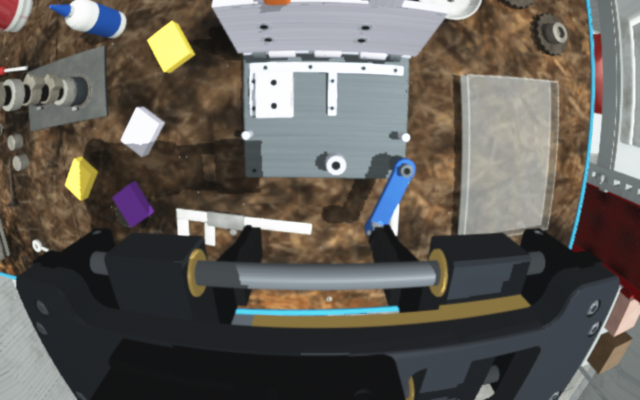

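One drilled block, in the left station (px 275,90); the right station is empty and the leaf is staying open. Before descending I'll check the wrist camera's clearance to the leaf.

```bash
python3 - <<'E'
from h import *
print(np.array(r.camera_model('wrist')['T'])[:3,3]-r.read_state()['ee_pos'])
E
```

```text
[ 0.07811421 -0.00207445  0.16093436]
```

Request:
arm_command(
  xyz=[
    [0.04,0.02,-0.03],
    [0.07,0.04,-0.06],
    [0.091,0.049,-0.08],
    [0.091,0.049,-0.1],
    [0.091,0.049,-0.12],
    [0.091,0.049,-0.12],
    [0.091,0.049,-0.12],
  ],
  rot=[
    [0,0,0],
    [0,0,0],
    [0,0,0],
    [0,0,0],
    [0,0,0],
    [0,0,0],
    [0,0,0],
  ],
)

```text
time: 16.78
ee_pos: [0.58, -0.0546, 0.1196]
eef_rot: [1.0, -0.011, -0.001, 0.0]
ft_force: [0.6, -0.5, 0.6]
width: 0.0651
grip_force: 0.0
```

The camera would come close to the leaf's lug, so I'll back out and turn the wrist half round.

Request:
arm_command(
  xyz=[
    [-0.01,0,0.04],
    [-0.04,0,0.08],
    [-0.08,0,0.11],
    [-0.1,0,0.13],
    [-0.1,0,0.13],
    [-0.1,0,0.13],
    [-0.1,0,0.13],
    [-0.1,0,0.13],
    [-0.1,0,0.13],
    [-0.1,0,0.13],
    [-0.1,0,0.13],
    [-0.1,0,0.13],
    [-0.1,0,0.13],
    [-0.1,0,0.13],
    [-0.1,0,0.13],
    [-0.1,0,0.13],
    [-0.1,0,0.13],
    [-0.1,0,0.13],
    [-0.1,0,0.13],
    [-0.1,0,0.13],
  ],
  rot=[
    [0,0,0],
    [0,0,0],
    [0,0,0.1],
    [0,0,0.2],
    [0,0,0.3],
    [0,0,0.4],
    [0,0,0.5],
    [0,0,0.6],
    [0,0,0.7],
    [0,0,0.8],
    [0,0,0.9],
    [0,0,1.0],
    [0,0,1.1],
    [0,0,1.2],
    [0,0,1.3],
    [0,0,1.4],
    [0,0,1.5],
    [0,0,1.6],
    [0,0,1.7],
    [0,0,1.8],
  ],
)

```text
time: 18.45
ee_pos: [0.4809, -0.0551, 0.2519]
eef_rot: [0.629, 0.777, 0.002, 0.001]
ft_force: [-1.0, 0.4, 1.1]
width: 0.065
grip_force: 0.0
```

Request:
arm_command(
  xyz=[
    [0,0,0],
    [0,0,0],
    [0,0,0],
    [0,0,0],
    [0,0,0],
    [0,0,0],
    [0,0,0],
    [0,0,0],
    [0,0,0],
    [0,0,0],
    [0,0,0],
    [0,0,0],
    [0,0,0],
    [0,0,0],
    [0,0,0],
  ],
  rot=[
    [0,0,0.12],
    [0,0,0.24],
    [0,0,0.36],
    [0,0,0.48],
    [0,0,0.6],
    [0,0,0.72],
    [0,0,0.84],
    [0,0,0.96],
    [0,0,1.08],
    [0,0,1.2],
    [0,0,1.3],
    [0,0,1.34],
    [0,0,1.34],
    [0,0,1.34],
    [0,0,1.34],
  ],
)

```text
time: 19.7
ee_pos: [0.4808, -0.0546, 0.2508]
eef_rot: [0.013, 1.0, 0.001, 0.001]
ft_force: [-0.1, -0.8, 0.2]
width: 0.0649
grip_force: 0.0
```

```bash
python3 - <<'E'
from h import *
st(); print(np.array(r.camera_model('wrist')['T'])[:3,3]-r.read_state()['ee_pos'])
E
```

```text
{'time': 19.7, 'ee_pos': [0.481, -0.055, 0.251], 'eef_rot': [0.013, 1.0, 0.001, 0.001], 'ft_force': [-0.111, -0.805, 0.188], 'width': 0.065, 'grip_force': 0.0, 'joint_positions': [-0.763, -0.042, 0.775, 1.813, 0.029, 1.358, 1.55]}
[-0.07840223  0.00150148  0.16083977]
```

Request:
arm_command(
  xyz=[
    [0.03,0,-0.02],
    [0.06,0,-0.04],
    [0.09,0.001,-0.06],
    [0.1,0.001,-0.09],
    [0.1,0.001,-0.12],
    [0.1,0.001,-0.15],
    [0.1,0.001,-0.18],
    [0.1,0.001,-0.2],
    [0.1,0.001,-0.215],
    [0.1,0.001,-0.228],
    [0.1,0.001,-0.228],
    [0.1,0.001,-0.228],
  ],
  rot=[
    [0,0,0],
    [0,0,0],
    [0,0,0],
    [0,0,0],
    [0,0,0],
    [0,0,0],
    [0,0,0],
    [0,0,0],
    [0,0,0],
    [0,0,0],
    [0,0,0],
    [0,0,0],
  ],
)

```text
time: 20.7
ee_pos: [0.5807, -0.0534, 0.0221]
eef_rot: [0.012, 1.0, -0.0, -0.0]
ft_force: [-0.7, -0.9, -0.2]
width: 0.0653
grip_force: 0.0
```

Request:
arm_command(
  xyz=[
    [0,0,0],
    [0,0,0],
    [0,0,0],
    [0,0,0],
    [0,0,0],
    [0,0,0],
  ],
  rot=[
    [0,0,0],
    [0,0,0],
    [0,0,0],
    [0,0,0],
    [0,0,0],
    [0,0,0],
  ],
  grip=0,
  squeeze=35,
)

```text
time: 21.2
ee_pos: [0.581, -0.0533, 0.0225]
eef_rot: [0.012, 1.0, 0.0, 0.0]
ft_force: [-2.1, 0.5, 6.3]
width: 0.0436
grip_force: 35.0
```

Request:
arm_command(
  xyz=[
    [0,0,0.01],
    [0,0,0.03],
    [0,0,0.06],
    [-0.01,0,0.1],
    [-0.03,-0.02,0.13],
    [-0.05,-0.05,0.13],
    [-0.06,-0.09,0.13],
    [-0.07,-0.13,0.13],
    [-0.08,-0.17,0.13],
    [-0.083,-0.21,0.13],
    [-0.083,-0.25,0.13],
    [-0.083,-0.29,0.13],
    [-0.083,-0.32,0.13],
    [-0.083,-0.338,0.13],
    [-0.083,-0.338,0.13],
    [-0.083,-0.338,0.13],
    [-0.083,-0.338,0.13],
  ],
  rot=[
    [0,0,0],
    [0,0,0],
    [0,0,0],
    [0,0,0],
    [0,0,0],
    [0,0,0],
    [0,0,0],
    [0,0,0],
    [0,0,0],
    [0,0,0],
    [0,0,0],
    [0,0,0],
    [0,0,0],
    [0,0,0],
    [0,0,0],
    [0,0,0],
    [0,0,0],
  ],
)

```text
time: 22.62
ee_pos: [0.4978, -0.3904, 0.152]
eef_rot: [0.012, 1.0, 0.0, -0.0]
ft_force: [0.6, -0.4, -1.4]
width: 0.0437
grip_force: 35.0
```

```bash
python3 - <<'E'
from h import *
st(); snap('wrist'); pts('wrist',['drilled_0_center','tray_floor'])
snap('scene'); pts('scene',['drilled_0_center','tray_floor','blank_0_center'])
E
```

```text
{'time': 22.617, 'ee_pos': [0.498, -0.39, 0.152], 'eef_rot': [0.012, 1.0, 0.0, -0.0], 'ft_force': [0.644, -0.412, -1.436], 'width': 0.044, 'grip_force': 34.996, 'joint_positions': [-0.044, 0.515, 0.872, 1.567, -0.409, 1.253, 2.442]}
wrist drilled_0_center [([0.4981, -0.3957, 0.1499], 0.89)]
wrist tray_floor [([0.4985, -0.3941, -0.0008], 0.86), ([0.4204, -0.1761, 0.0883], 0.72)]
scene drilled_0_center [([0.4993, -0.3906, 0.1531], 0.82)]
scene tray_floor [([0.5001, -0.3887, 0.0019], 0.79), ([0.675, -0.0734, 0.1795], 0.62), ([0.4208, -0.1752, 0.0906], 0.26)]
scene blank_0_center [([0.4787, 0.2885, 0.0105], 0.79), ([0.4364, 0.1822, 0.0142], 0.76), ([0.5479, 0.1426, 0.0096], 0.53), ([0.6616, 0.0917, 0.0071], 0.51), ([0.4211, -0.1769, 0.0905], 0.36)]
```

Request:
arm_command(
  xyz=[
    [0,0,-0.04],
    [0,0,-0.08],
    [0,0,-0.11],
    [0,0,-0.125],
    [0,0,-0.134],
    [0,0,-0.139],
    [0,0,-0.139],
    [0,0,-0.139],
  ],
  rot=[
    [0,0,0],
    [0,0,0],
    [0,0,0],
    [0,0,0],
    [0,0,0],
    [0,0,0],
    [0,0,0],
    [0,0,0],
  ],
)

```text
time: 23.63
ee_pos: [0.4984, -0.3921, 0.0145]
eef_rot: [0.012, 1.0, -0.001, 0.001]
ft_force: [-0.3, -0.2, -0.5]
width: 0.0435
grip_force: 35.0
```

Request:
arm_command(
  xyz=[
    [0,0,0],
    [0,0,0],
    [0,0,0],
    [0,0,0],
  ],
  rot=[
    [0,0,0],
    [0,0,0],
    [0,0,0],
    [0,0,0],
  ],
  grip=0.75,
)

```text
time: 23.97
ee_pos: [0.498, -0.3915, 0.0136]
eef_rot: [0.012, 1.0, -0.0, 0.0]
ft_force: [-0.7, 0.1, -0.1]
width: 0.0611
grip_force: 0.0
```

Request:
arm_command(
  xyz=[
    [0,0,0.04],
    [0,0,0.08],
    [0,0,0.12],
    [0,0,0.16],
    [-0.01,0.04,0.19],
    [-0.02,0.08,0.2],
    [-0.03,0.12,0.2],
    [-0.03,0.16,0.2],
    [-0.03,0.2,0.2],
    [-0.03,0.24,0.2],
    [-0.03,0.28,0.2],
    [-0.03,0.32,0.2],
    [-0.03,0.36,0.2],
    [-0.03,0.4,0.2],
    [-0.03,0.44,0.2],
    [-0.01,0.48,0.2],
    [0.02,0.5,0.2],
    [0.05,0.52,0.2],
    [0.05,0.53,0.2],
    [0.05,0.53,0.2],
  ],
  rot=[
    [0,0,0],
    [0,0,0],
    [0,0,0],
    [0,0,0],
    [0,0,0],
    [0,0,0],
    [0,0,0],
    [0,0,0],
    [0,0,0],
    [0,0,0],
    [0,0,0],
    [0,0,0],
    [0,0,0],
    [0,0,0],
    [0,0,0],
    [0,0,0],
    [0,0,0],
    [0,0,0],
    [0,0,0],
    [0,0,0],
  ],
)

```text
time: 25.63
ee_pos: [0.5479, 0.1411, 0.2118]
eef_rot: [0.011, 1.0, -0.001, -0.001]
ft_force: [0.4, -0.2, -0.2]
width: 0.0656
grip_force: 0.0
```

Request:
arm_command(
  xyz=[
    [0,0,0],
    [0,0,0],
  ],
  rot=[
    [0,0,0],
    [0,0,0],
  ],
)

```text
time: 25.8
ee_pos: [0.5473, 0.1371, 0.2134]
eef_rot: [0.013, 1.0, 0.0, 0.0]
ft_force: [-0.5, -0.5, -0.3]
width: 0.0654
grip_force: 0.0
```

```bash
python3 - <<'E'
from h import *
st(); snap('wrist','w5.png'); pts('wrist',['blank_0_center'])
snap('scene'); pts('scene',['drilled_0_center','tray_floor','blank_0_center'])
E
```

```text
{'time': 25.8, 'ee_pos': [0.547, 0.137, 0.213], 'eef_rot': [0.013, 1.0, 0.0, 0.0], 'ft_force': [-0.488, -0.454, -0.28], 'width': 0.065, 'grip_force': 0.0, 'joint_positions': [-0.868, 0.222, 0.632, 1.669, -0.136, 1.294, 1.334]}
wrist blank_0_center [([0.553, 0.1395, 0.0039], 0.79), ([0.4389, 0.1781, 0.0137], 0.79), ([0.662, 0.086, 0.0129], 0.57), ([0.4885, 0.278, 0.0103], 0.57)]
scene drilled_0_center [([0.5009, -0.3951, 0.0123], 0.93)]
scene tray_floor [([0.6354, -0.0738, 0.0346], 0.32)]
scene blank_0_center [([0.439, 0.1771, 0.0133], 0.77), ([0.5498, 0.1435, 0.0071], 0.72), ([0.661, 0.0918, 0.0081], 0.61), ([0.4837, 0.2877, 0.0103], 0.55), ([0.5716, -0.1159, 0.0029], 0.51)]
```

View pics/w5.png

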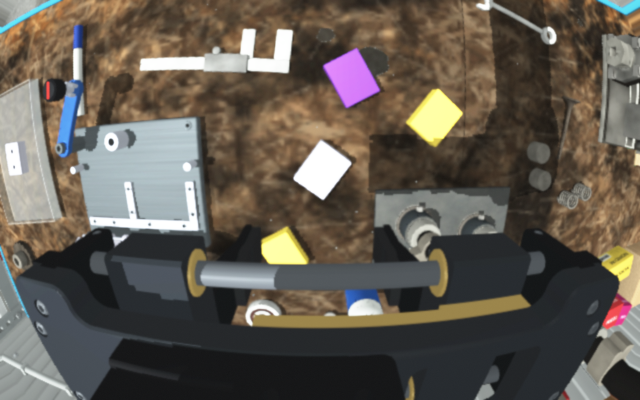

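The grey blank is at px (322,170), turned about 40°; the drilled block lies in the tray (px 12,158). I'll get its pose from the contour.

```bash
cat >> h.py <<'E'
def pix2w(m,px,z):
    T=np.array(m['T']); px=np.atleast_2d(px).astype(float); out=[]
    for u,v in px:
        a=np.array([u-m['cx'],v-m['cy']]); ra=np.hypot(*a); 
        th=ra/m['fx']; d=np.array([np.sin(th)*a[0]/ra,-np.sin(th)*a[1]/ra,-np.cos(th)]) if ra>0 else np.array([0,0,-1.])
        d=T[:3,:3]@d; o=T[:3,3]; out.append(o+d*(z-o[2])/d[2])
    return np.array(out)
def block(im,m,box,z=0.02,thr=170):
    x0,y0,x1,y1=box; g=np.asarray(im)[y0:y1,x0:x1].min(axis=2)
    c=max(cv2.findContours((g>thr).astype('uint8'),0,cv2.CHAIN_APPROX_NONE)[0],key=cv2.contourArea)[:,0]+[x0,y0]
    W=pix2w(m,c,z)[:,:2]; return cv2.minAreaRect((W*1000).astype('float32'))
E
python3 - <<'E'
from h import *
im=cv2.cvtColor(cv2.imread('pics/w5.png'),cv2.COLOR_BGR2RGB)
m=r.camera_model('wrist')
print(block(im,m,(280,125,365,215)))
E
```

```text
((547.3997192382812, 143.08096313476562), (45.91167449951172, 57.56238555908203), 52.4109001159668)
```

```bash
python3 - <<'E'
from h import *
m=r.camera_model('wrist')
print(pix2w(m,[(375,190),(508,188),(375,240),(400,230),(440,230)],0.01).round(3))
t=r.camera_model('top'); print({k:np.round(t[k],3).tolist() for k in t})
T=np.array(t['T'])
for z in (0.01,0.2,0.3):
  for u,v in [(168,195),(232,195),(232,162),(213,181),(192,172),(135,122),(172,130)]:
    d=T[:3,:3]@np.array([(u-t['cx'])/t['fx'],-(v-t['cy'])/t['fy'],-1]); p=T[:3,3]+d*(z-T[2,3])/d[2]; print(z,(u,v),p.round(3))
E
```

```text
[[0.576 0.209 0.01 ]
 [0.578 0.405 0.01 ]
 [0.645 0.211 0.01 ]
 [0.632 0.245 0.01 ]
 [0.635 0.302 0.01 ]]
{'fx': 491.556, 'fy': 491.556, 'cx': 316.575, 'cy': 198.483, 'T': [[-0.017, 0.98, -0.198, 0.252], [-1.0, -0.017, 0.005, -0.051], [0.002, 0.198, 0.98, 1.539], [0.0, 0.0, 0.0, 1.0]]}
0.01 (168, 195) [0.58  0.413 0.01 ]
0.01 (232, 195) [0.576 0.21  0.01 ]
0.01 (232, 162) [0.685 0.211 0.01 ]
0.01 (213, 181) [0.623 0.271 0.01 ]
0.01 (192, 172) [0.654 0.339 0.01 ]
0.01 (135, 122) [0.826 0.531 0.01 ]
0.01 (172, 130) [0.797 0.409 0.01 ]
0.2 (168, 195) [0.539 0.355 0.2  ]
0.2 (232, 195) [0.536 0.177 0.2  ]
0.2 (232, 162) [0.631 0.179 0.2  ]
0.2 (213, 181) [0.577 0.231 0.2  ]
0.2 (192, 172) [0.604 0.291 0.2  ]
0.2 (135, 122) [0.755 0.459 0.2  ]
0.2 (172, 130) [0.729 0.352 0.2  ]
0.3 (168, 195) [0.518 0.325 0.3  ]
0.3 (232, 195) [0.515 0.16  0.3  ]
0.3 (232, 162) [0.603 0.162 0.3  ]
0.3 (213, 181) [0.553 0.21  0.3  ]
0.3 (192, 172) [0.578 0.265 0.3  ]
0.3 (135, 122) [0.717 0.421 0.3  ]
0.3 (172, 130) [0.693 0.322 0.3  ]
```

Request:
arm_command(
  xyz=[
    [0.001,0.006,0],
    [0.001,0.006,0],
    [0.001,0.006,-0.02],
    [0.001,0.006,-0.04],
    [0.001,0.006,-0.06],
    [0.001,0.006,-0.08],
    [0.001,0.006,-0.11],
    [0.001,0.006,-0.14],
    [0.001,0.006,-0.14],
    [0.001,0.006,-0.14],
  ],
  rot=[
    [0,0,-0.12],
    [0,0,-0.24],
    [0,0,-0.36],
    [0,0,-0.48],
    [0,0,-0.6],
    [0,0,-0.63],
    [0,0,-0.63],
    [0,0,-0.63],
    [0,0,-0.63],
    [0,0,-0.63],
  ],
)

```text
time: 26.93
ee_pos: [0.5479, 0.1442, 0.0726]
eef_rot: [0.321, 0.947, -0.001, -0.001]
ft_force: [0.3, -0.5, 1.0]
width: 0.065
grip_force: 0.0
```

```bash
python3 - <<'E'
from h import *
st(); m=r.camera_model('wrist'); im=snap('wrist','w6.png'); 
pts('wrist',['blank_0_center'])
E
```

```text
{'time': 26.933, 'ee_pos': [0.548, 0.144, 0.073], 'eef_rot': [0.321, 0.947, -0.001, -0.001], 'ft_force': [0.262, -0.507, 0.991], 'width': 0.065, 'grip_force': 0.0, 'joint_positions': [-0.886, 0.395, 0.664, 1.815, -0.279, 1.03, 0.803]}
wrist blank_0_center [([0.4885, 0.2789, 0.0105], 0.77), ([0.4399, 0.1788, 0.0139], 0.63), ([0.5541, 0.1434, 0.0079], 0.58)]
```

View pics/w6.png

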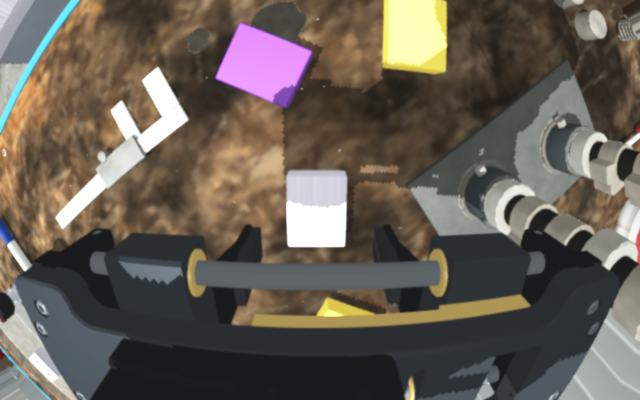

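The blank is square and centred between the fingers (px 317,210), so I'll descend and grip.

Request:
arm_command(
  xyz=[
    [0,0,-0.03],
    [0,0,-0.05],
    [0,0,-0.06],
    [0,0,-0.063],
    [0,0,-0.063],
    [0,0,-0.063],
  ],
  rot=[
    [0,0,0],
    [0,0,0],
    [0,0,0],
    [0,0,0],
    [0,0,0],
    [0,0,0],
  ],
)

```text
time: 27.53
ee_pos: [0.5497, 0.1449, 0.0115]
eef_rot: [0.321, 0.947, 0.001, 0.001]
ft_force: [0.5, -0.6, 0.3]
width: 0.0654
grip_force: 0.0
```

Request:
arm_command(
  xyz=[
    [0,0,0],
    [0,0,0],
    [0,0,0],
    [0,0,0],
    [0,0,0],
    [0,0,0],
  ],
  rot=[
    [0,0,0],
    [0,0,0],
    [0,0,0],
    [0,0,0],
    [0,0,0],
    [0,0,0],
  ],
  grip=0,
  squeeze=35,
)

```text
time: 28.03
ee_pos: [0.5488, 0.1447, 0.0103]
eef_rot: [0.321, 0.947, 0.0, 0.0]
ft_force: [-1.4, -0.9, 4.5]
width: 0.0435
grip_force: 35.0
```

Request:
arm_command(
  xyz=[
    [0,0,0.03],
    [-0.01,0,0.07],
    [-0.03,-0.02,0.11],
    [-0.05,-0.05,0.13],
    [-0.06,-0.08,0.13],
    [-0.06,-0.12,0.13],
    [-0.05,-0.16,0.13],
    [-0.03,-0.19,0.13],
    [-0.01,-0.212,0.13],
    [0.016,-0.212,0.13],
    [0.016,-0.212,0.13],
    [0.016,-0.212,0.1],
    [0.016,-0.212,0.07],
    [0.016,-0.212,0.07],
    [0.016,-0.212,0.07],
  ],
  rot=[
    [0,0,0],
    [0,0,0],
    [0,0,0.1],
    [0,0,0.2],
    [0,0,0.3],
    [0,0,0.4],
    [0,0,0.5],
    [0,0,0.6],
    [0,0,0.63],
    [0,0,0.63],
    [0,0,0.63],
    [0,0,0.63],
    [0,0,0.63],
    [0,0,0.63],
    [0,0,0.63],
  ],
)

```text
time: 29.28
ee_pos: [0.5634, -0.0672, 0.0791]
eef_rot: [0.012, 1.0, -0.0, -0.002]
ft_force: [0.3, -0.3, -0.8]
width: 0.0438
grip_force: 35.0
```

```bash
python3 - <<'E'
from h import *
st(); snap('scene','s2.png'); pts('scene',['blank_0_center','station_left','drilled_0_center','leaf_grip'])
snap('wrist','w7.png'); pts('wrist',['blank_0_center','station_left'])
E
```

```text
{'time': 29.283, 'ee_pos': [0.563, -0.067, 0.079], 'eef_rot': [0.012, 1.0, -0.0, -0.002], 'ft_force': [0.293, -0.282, -0.763], 'width': 0.044, 'grip_force': 35.0, 'joint_positions': [-0.57, 0.407, 0.742, 1.81, -0.313, 1.049, 1.837]}
scene blank_0_center [([0.4871, 0.2849, 0.008], 0.82), ([0.4382, 0.1798, 0.014], 0.65), ([0.5648, -0.0646, 0.0752], 0.57), ([0.6606, 0.0898, 0.0069], 0.38)]
scene station_left [([0.5834, -0.0556, 0.0251], 0.85)]
scene drilled_0_center [([0.5026, -0.3922, 0.0142], 0.87), ([0.3909, 0.0058, 0.0014], 0.31)]
scene leaf_grip [([0.6732, -0.0764, 0.179], 0.84)]
wrist blank_0_center [([0.4871, 0.2796, 0.005], 0.77), ([0.4381, 0.178, 0.009], 0.64)]
wrist station_left [([0.582, -0.1463, 0.0235], 0.62)]
```

View pics/w7.png

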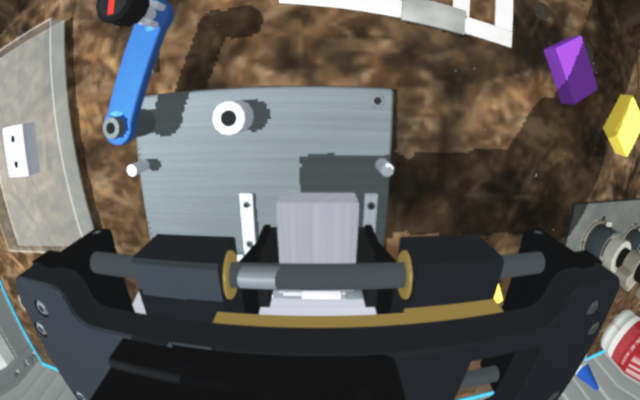

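The block is held square above the left station, short of both fences. I'll lower it to just above the base, then push it back in +x.

Request:
arm_command(
  xyz=[
    [0,0,-0.03],
    [0,0,-0.045],
    [0,0,-0.05],
    [0,0,-0.053],
    [0,0,-0.054],
    [0,0,-0.054],
    [0,0,-0.054],
  ],
  rot=[
    [0,0,0],
    [0,0,0],
    [0,0,0],
    [0,0,0],
    [0,0,0],
    [0,0,0],
    [0,0,0],
  ],
)

```text
time: 30.27
ee_pos: [0.5654, -0.0674, 0.0269]
eef_rot: [0.012, 1.0, 0.0, 0.001]
ft_force: [0.1, -0.7, -1.5]
width: 0.0438
grip_force: 35.0
```

Request:
arm_command(
  xyz=[
    [0.005,0,0],
    [0.01,0,0],
    [0.014,0,0],
    [0.017,0,0],
    [0.017,0,0],
    [0.017,0,0],
  ],
  rot=[
    [0,0,0],
    [0,0,0],
    [0,0,0],
    [0,0,0],
    [0,0,0],
    [0,0,0],
  ],
)

```text
time: 30.77
ee_pos: [0.581, -0.0672, 0.0255]
eef_rot: [0.012, 1.0, 0.0, -0.001]
ft_force: [-4.1, 0.7, -0.7]
width: 0.0435
grip_force: 35.0
```

Request:
arm_command(
  xyz=[
    [0.001,0.003,0],
    [0.001,0.006,0],
    [0.001,0.009,0],
    [0.001,0.012,0],
    [0.001,0.014,0],
    [0.001,0.015,0],
    [0.001,0.015,0],
    [0.001,0.015,0],
  ],
  rot=[
    [0,0,0],
    [0,0,0],
    [0,0,0],
    [0,0,0],
    [0,0,0],
    [0,0,0],
    [0,0,0],
    [0,0,0],
  ],
)

```text
time: 31.43
ee_pos: [0.5816, -0.0533, 0.0254]
eef_rot: [0.012, 1.0, -0.0, -0.001]
ft_force: [-4.9, -2.6, -2.4]
width: 0.0436
grip_force: 35.0
```

Request:
arm_command(
  xyz=[
    [0.001,0.001,-0.001],
    [0.001,0.001,-0.002],
    [0.001,0.001,-0.002],
    [0.001,0.001,-0.002],
  ],
  rot=[
    [0,0,0],
    [0,0,0],
    [0,0,0],
    [0,0,0],
  ],
)

```text
time: 31.77
ee_pos: [0.5816, -0.0533, 0.0242]
eef_rot: [0.013, 1.0, -0.0, -0.002]
ft_force: [-14.7, -3.9, 13.2]
width: 0.0439
grip_force: 35.0
```

Request:
arm_command(
  xyz=[
    [0,0,0],
    [0,0,0],
    [0,0,0],
    [0,0,0],
  ],
  rot=[
    [0,0,0],
    [0,0,0],
    [0,0,0],
    [0,0,0],
  ],
  grip=0.75,
)

```text
time: 32.1
ee_pos: [0.5843, -0.0511, 0.0242]
eef_rot: [0.012, 1.0, 0.0, 0.001]
ft_force: [-0.4, -0.4, 0.1]
width: 0.0611
grip_force: 0.0
```

Request:
arm_command(
  xyz=[
    [0,0,0.03],
    [0,0,0.07],
    [0,0,0.11],
    [-0.03,0,0.14],
    [-0.06,-0.01,0.16],
    [-0.08,-0.02,0.16],
    [-0.08,-0.02,0.16],
    [-0.08,-0.02,0.16],
  ],
  rot=[
    [0,0,0],
    [0,0,0],
    [0,0,0],
    [0,0,0],
    [0,0,0],
    [0,0,0],
    [0,0,0],
    [0,0,0],
  ],
  grip=0,
  squeeze=20,
)

```text
time: 32.77
ee_pos: [0.5036, -0.0712, 0.1846]
eef_rot: [0.012, 1.0, 0.001, 0.001]
ft_force: [0.9, 0.1, -0.1]
width: 0.0197
grip_force: 0.0
```

```bash
python3 - <<'E'
from h import *
st(); snap('top','t3.png'); snap('scene','s3.png'); pts('scene',['blank_0_center','station_left']);
a=cv2.imread('pics/s3.png')[170:290,260:420]; cv2.imwrite('pics/s3c.png',cv2.resize(a,(800,600),interpolation=2))
E
```

```text
{'time': 32.767, 'ee_pos': [0.504, -0.071, 0.185], 'eef_rot': [0.012, 1.0, 0.001, 0.001], 'ft_force': [0.865, 0.058, -0.08], 'width': 0.02, 'grip_force': 0.0, 'joint_positions': [-0.718, 0.106, 0.83, 1.854, -0.086, 1.216, 1.686]}
scene blank_0_center [([0.4377, 0.1798, 0.014], 0.7), ([0.6599, 0.0923, 0.0079], 0.68), ([0.4847, 0.2853, 0.0113], 0.66), ([0.5817, -0.0509, 0.0204], 0.59), ([0.5845, -0.0535, 0.0244], 0.41)]
scene station_left [([0.5819, -0.0553, 0.0232], 0.6)]
```

View pics/s3c.png

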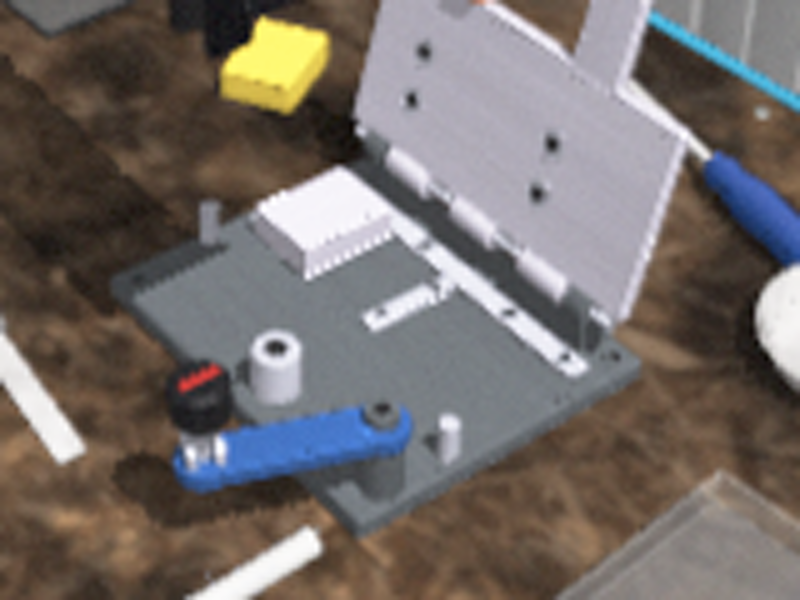

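The blank looks seated in the left corner and the plunger is up. I'll confirm with a gentle push from the front, then one from the right, with shut fingers.

Request:
arm_command(
  xyz=[
    [0.02,0.018,-0.03],
    [0.02,0.018,-0.07],
    [0.02,0.018,-0.11],
    [0.02,0.018,-0.14],
    [0.02,0.018,-0.162],
    [0.02,0.018,-0.162],
    [0.027,0.018,-0.162],
    [0.033,0.018,-0.162],
    [0.036,0.018,-0.162],
    [0.038,0.018,-0.162],
    [0.038,0.018,-0.162],
  ],
  rot=[
    [0,0,0],
    [0,0,0],
    [0,0,0],
    [0,0,0],
    [0,0,0],
    [0,0,0],
    [0,0,0],
    [0,0,0],
    [0,0,0],
    [0,0,0],
    [0,0,0],
  ],
)

```text
time: 33.88
ee_pos: [0.5426, -0.0532, 0.0229]
eef_rot: [0.012, 1.0, 0.0, 0.001]
ft_force: [0.1, -0.9, -0.4]
width: 0.0002
grip_force: 0.0
```

Request:
arm_command(
  xyz=[
    [0.001,0,0],
    [0.002,0,0],
    [0.003,0,0],
    [0.003,0,0],
  ],
  rot=[
    [0,0,0],
    [0,0,0],
    [0,0,0],
    [0,0,0],
  ],
)

```text
time: 34.22
ee_pos: [0.5429, -0.0533, 0.0218]
eef_rot: [0.012, 1.0, 0.0, -0.002]
ft_force: [-9.2, -0.5, 6.8]
width: 0.0003
grip_force: 4.5
```

Request:
arm_command(
  xyz=[
    [-0.013,0,0.001],
    [-0.013,-0.03,0.001],
    [-0.013,-0.055,0.001],
    [0.01,-0.055,0.001],
    [0.035,-0.055,0.001],
    [0.035,-0.055,0.001],
    [0.035,-0.046,0.001],
    [0.035,-0.04,0.001],
    [0.035,-0.037,0.001],
    [0.035,-0.036,0.001],
    [0.035,-0.036,0.001],
  ],
  rot=[
    [0,0,0],
    [0,0,0],
    [0,0,0],
    [0,0,0],
    [0,0,0],
    [0,0,0],
    [0,0,0],
    [0,0,0],
    [0,0,0],
    [0,0,0],
    [0,0,0],
  ],
)

```text
time: 35.13
ee_pos: [0.5794, -0.0885, 0.0231]
eef_rot: [0.011, 1.0, 0.0, 0.0]
ft_force: [-0.6, -0.1, 0.1]
width: 0.0004
grip_force: 0.0
```

Request:
arm_command(
  xyz=[
    [0,0.001,0],
    [0,0.002,0],
    [0,0.003,0],
    [0,0.004,0],
    [0,0.004,0],
  ],
  rot=[
    [0,0,0],
    [0,0,0],
    [0,0,0],
    [0,0,0],
    [0,0,0],
  ],
)

```text
time: 35.55
ee_pos: [0.5797, -0.0851, 0.0229]
eef_rot: [0.012, 1.0, 0.0, -0.0]
ft_force: [0.5, 0.2, 0.2]
width: 0.0004
grip_force: 0.0
```

Request:
arm_command(
  xyz=[
    [0,0.001,0],
    [0,0.002,0],
    [0,0.003,0],
    [0,0.004,0],
    [0,0.004,0],
  ],
  rot=[
    [0,0,0],
    [0,0,0],
    [0,0,0],
    [0,0,0],
    [0,0,0],
  ],
)

```text
time: 35.97
ee_pos: [0.5796, -0.0842, 0.0233]
eef_rot: [0.013, 1.0, -0.002, 0.0]
ft_force: [0.2, -8.6, 1.5]
width: 0.0005
grip_force: 4.3
```

The block is rigid against both fences (8–9 N each way). Next I'll retreat and fetch the lug to shut the leaf.

Request:
arm_command(
  xyz=[
    [0,-0.01,0],
    [-0.01,-0.01,0.03],
    [-0.02,-0.01,0.07],
    [-0.03,0,0.11],
    [-0.03,0.01,0.15],
    [-0.03,0.011,0.19],
    [-0.03,0.011,0.22],
    [0,0.011,0.23],
    [0.03,0.011,0.23],
    [0.06,0.011,0.23],
    [0.089,0.011,0.23],
    [0.089,0.011,0.23],
    [0.089,0.011,0.2],
    [0.089,0.011,0.2],
    [0.089,0.011,0.2],
  ],
  rot=[
    [0,0,0],
    [0,0,0],
    [0,0,0],
    [0,0,0],
    [0,0,0],
    [0,0,0],
    [0,0,0],
    [0,0,0],
    [0,0,0],
    [0,0,0],
    [0,0,0],
    [0,0,0],
    [0,0,0],
    [0,0,0],
    [0,0,0],
  ],
  grip=0.5,
)

```text
time: 37.22
ee_pos: [0.6676, -0.0702, 0.2218]
eef_rot: [0.012, 1.0, 0.0, -0.002]
ft_force: [0.4, 0.5, 1.0]
width: 0.0433
grip_force: 0.0
```

```bash
python3 - <<'E'
from h import *
st(); snap('scene'); pts('scene',['leaf_grip','blank_0_center']); snap('wrist'); pts('wrist',['leaf_grip','knob_grip','clamp_pivot'])
E
```

```text
{'time': 37.217, 'ee_pos': [0.668, -0.07, 0.222], 'eef_rot': [0.012, 1.0, 0.0, -0.002], 'ft_force': [0.402, 0.462, 1.011], 'width': 0.043, 'grip_force': 0.0, 'joint_positions': [-0.496, 0.531, 0.794, 1.356, -0.375, 1.411, 1.835]}
scene leaf_grip [([0.4998, -0.3902, 0.0106], 0.67), ([0.6719, -0.0739, 0.1779], 0.63)]
scene blank_0_center [([0.5824, -0.0517, 0.0228], 0.88), ([0.6583, 0.0917, 0.0065], 0.85), ([0.4828, 0.2882, 0.0117], 0.84), ([0.4348, 0.1792, 0.0157], 0.79)]
wrist leaf_grip [([0.6715, -0.0748, 0.1794], 0.87)]
wrist knob_grip [([0.6732, -0.0758, 0.1814], 0.69)]
wrist clamp_pivot [([0.4922, -0.2065, 0.0458], 0.59)]
```

Request:
arm_command(
  xyz=[
    [0.003,-0.003,0],
    [0.003,-0.003,-0.02],
    [0.003,-0.003,-0.045],
    [0.003,-0.003,-0.061],
    [0.003,-0.003,-0.061],
    [0.003,-0.003,-0.061],
  ],
  rot=[
    [0,0,0],
    [0,0,0],
    [0,0,0],
    [0,0,0],
    [0,0,0],
    [0,0,0],
  ],
)

```text
time: 38.07
ee_pos: [0.6715, -0.0734, 0.1618]
eef_rot: [0.012, 1.0, -0.0, -0.001]
ft_force: [-0.5, -0.2, -0.3]
width: 0.0433
grip_force: 0.0
```

Request:
arm_command(
  xyz=[
    [0,0,0],
    [0,0,0],
    [0,0,0],
    [0,0,0],
    [0,0,0],
    [0,0,0],
  ],
  rot=[
    [0,0,0],
    [0,0,0],
    [0,0,0],
    [0,0,0],
    [0,0,0],
    [0,0,0],
  ],
  grip=0,
  squeeze=20,
)

```text
time: 38.57
ee_pos: [0.6721, -0.0742, 0.1629]
eef_rot: [0.012, 1.0, -0.0, 0.001]
ft_force: [0.1, -2.1, 3.3]
width: 0.0237
grip_force: 20.0
```

Request:
arm_command(
  xyz=[
    [-0.01,0,0.0025],
    [-0.021,0,0.0045],
    [-0.0355,0.001,0.0055],
    [-0.0505,0.001,0.005],
    [-0.065,0.001,0.0035],
    [-0.0795,0.002,0],
    [-0.0935,0.002,-0.0045],
    [-0.107,0.002,-0.0105],
    [-0.12,0.003,-0.018],
    [-0.132,0.003,-0.0265],
    [-0.143,0.003,-0.036],
    [-0.143,0.003,-0.036],
    [-0.143,0.003,-0.036],
  ],
  rot=[
    [0,0,0],
    [0,0,0],
    [0,0,0],
    [0,0,0],
    [0,0,0],
    [0,0,0],
    [0,0,0],
    [0,0,0],
    [0,0,0],
    [0,0,0],
    [0,0,0],
    [0,0,0],
    [0,0,0],
  ],
)

```text
time: 39.65
ee_pos: [0.5284, -0.0696, 0.1258]
eef_rot: [0.012, 1.0, 0.001, -0.0]
ft_force: [2.3, 1.2, -3.8]
width: 0.0238
grip_force: 20.0
```

Request:
arm_command(
  xyz=[
    [-0.01,0,-0.011],
    [-0.019,0,-0.0225],
    [-0.0265,0,-0.035],
    [-0.033,0.001,-0.0485],
    [-0.038,0.001,-0.0625],
    [-0.042,0.001,-0.0765],
    [-0.044,0.001,-0.091],
    [-0.0445,0.001,-0.1],
    [-0.045,0.001,-0.104],
    [-0.045,0.001,-0.104],
    [-0.045,0.001,-0.104],
  ],
  rot=[
    [0,0,0],
    [0,0,0],
    [0,0,0],
    [0,0,0],
    [0,0,0],
    [0,0,0],
    [0,0,0],
    [0,0,0],
    [0,0,0],
    [0,0,0],
    [0,0,0],
  ],
)

```text
time: 40.57
ee_pos: [0.486, -0.0683, 0.023]
eef_rot: [0.011, 1.0, 0.001, 0.001]
ft_force: [3.3, 5.3, 0.9]
width: 0.0237
grip_force: 20.0
```

Request:
arm_command(
  xyz=[
    [0,0,-0.001],
    [0,0,-0.002],
    [0,0,-0.002],
  ],
  rot=[
    [0,0,0],
    [0,0,0],
    [0,0,0],
  ],
)

```text
time: 40.82
ee_pos: [0.4862, -0.0683, 0.022]
eef_rot: [0.012, 1.0, 0.001, 0.001]
ft_force: [-3.4, 5.4, 19.2]
width: 0.0237
grip_force: 20.0
```

Request:
arm_command(
  xyz=[
    [0,0,0],
    [0,0,0],
    [0,0,0],
    [0,0,0],
  ],
  rot=[
    [0,0,0],
    [0,0,0],
    [0,0,0],
    [0,0,0],
  ],
  grip=0.5,
)

```text
time: 41.15
ee_pos: [0.4839, -0.0695, 0.02]
eef_rot: [0.012, 1.0, -0.0, -0.0]
ft_force: [0.4, 0.1, -0.7]
width: 0.0403
grip_force: 0.0
```

Request:
arm_command(
  xyz=[
    [0,0,0.04],
    [0,0,0.08],
    [0,0,0.12],
    [0,0,0.16],
    [-0.02,-0.02,0.2],
    [-0.04,-0.04,0.2],
    [-0.04,-0.04,0.2],
    [-0.04,-0.04,0.2],
    [-0.04,-0.04,0.2],
    [-0.04,-0.04,0.2],
    [-0.04,-0.04,0.2],
    [-0.04,-0.04,0.2],
    [-0.04,-0.04,0.2],
    [-0.04,-0.04,0.2],
    [-0.04,-0.04,0.2],
    [-0.04,-0.04,0.2],
    [-0.04,-0.04,0.2],
    [-0.04,-0.04,0.2],
    [-0.04,-0.04,0.2],
  ],
  rot=[
    [0,0,0],
    [0,0,0],
    [0,0,0],
    [0,0,0],
    [0,0,-0.12],
    [0,0,-0.24],
    [0,0,-0.36],
    [0,0,-0.48],
    [0,0,-0.6],
    [0,0,-0.72],
    [0,0,-0.84],
    [0,0,-0.96],
    [0,0,-1.08],
    [0,0,-1.2],
    [0,0,-1.32],
    [0,0,-1.44],
    [0,0,-1.57],
    [0,0,-1.57],
    [0,0,-1.57],
  ],
  grip=0.65,
)

```text
time: 42.73
ee_pos: [0.4435, -0.1095, 0.2199]
eef_rot: [0.714, 0.7, -0.0, -0.0]
ft_force: [-1.8, 1.0, -0.7]
width: 0.0568
grip_force: 0.0
```

```bash
python3 - <<'E'
from h import *
st(); snap('wrist','w9.png'); pts('wrist',['knob_grip','clamp_pivot','leaf_grip']); snap('scene'); pts('scene',['knob_grip','leaf_grip'])
E
```

```text
{'time': 42.733, 'ee_pos': [0.444, -0.11, 0.22], 'eef_rot': [0.714, 0.7, -0.0, -0.0], 'ft_force': [-1.832, 0.976, -0.687], 'width': 0.057, 'grip_force': 0.0, 'joint_positions': [-0.672, -0.109, 0.777, 1.919, 0.08, 1.301, 0.061]}
wrist knob_grip [([0.4198, -0.1745, 0.0847], 0.73)]
wrist clamp_pivot [([0.4926, -0.2062, 0.0443], 0.95)]
wrist leaf_grip [([0.4889, -0.0683, 0.0439], 0.77)]
scene knob_grip [([0.4216, -0.1739, 0.0905], 0.6)]
scene leaf_grip [([0.4883, -0.0706, 0.0387], 0.81), ([0.5802, -0.151, 0.0288], 0.69)]
```

View pics/w9.png

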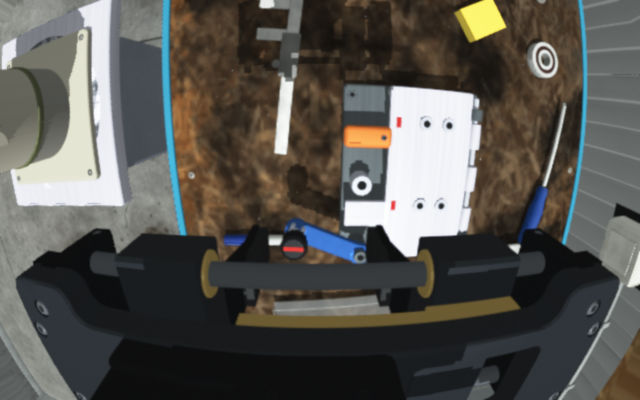

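The leaf is shut and the arm is out with the knob at px (293,248). I'll take the knob from above again.

Request:
arm_command(
  xyz=[
    [-0.012,-0.03,0],
    [-0.024,-0.067,0],
    [-0.024,-0.067,-0.03],
    [-0.024,-0.067,-0.06],
    [-0.024,-0.067,-0.09],
    [-0.024,-0.067,-0.12],
    [-0.024,-0.067,-0.135],
    [-0.024,-0.067,-0.147],
    [-0.024,-0.067,-0.147],
    [-0.024,-0.067,-0.147],
  ],
  rot=[
    [0,0,0],
    [0,0,0],
    [0,0,0],
    [0,0,0],
    [0,0,0],
    [0,0,0],
    [0,0,0],
    [0,0,0],
    [0,0,0],
    [0,0,0],
  ],
)

```text
time: 43.92
ee_pos: [0.4194, -0.1765, 0.0729]
eef_rot: [0.715, 0.699, -0.001, -0.0]
ft_force: [0.2, -0.2, -0.3]
width: 0.0561
grip_force: 0.0
```

Request:
arm_command(
  xyz=[
    [0,0,0],
    [0,0,0],
    [0,0,0],
    [0,0,0],
    [0,0,0],
    [0,0,0],
  ],
  rot=[
    [0,0,0],
    [0,0,0],
    [0,0,0],
    [0,0,0],
    [0,0,0],
    [0,0,0],
  ],
  grip=0,
  squeeze=25,
)

```text
time: 44.42
ee_pos: [0.4183, -0.1758, 0.0728]
eef_rot: [0.715, 0.699, -0.0, -0.001]
ft_force: [-4.6, 1.7, 7.9]
width: 0.0252
grip_force: 25.0
```

Request:
arm_command(
  xyz=[
    [0.0035,0.0075,0],
    [0.008,0.014,0],
    [0.013,0.0205,0],
    [0.019,0.0265,0],
    [0.025,0.0315,0],
    [0.0315,0.036,0],
    [0.039,0.04,0],
    [0.046,0.043,0],
    [0.054,0.0455,0],
    [0.062,0.047,0],
    [0.07,0.048,0],
    [0.076,0.048,0],
    [0.077,0.048,0],
    [0.077,0.048,0],
    [0.077,0.048,0],
  ],
  rot=[
    [0,0,-0.05],
    [0,0,-0.1],
    [0,0,-0.15],
    [0,0,-0.2],
    [0,0,-0.25],
    [0,0,-0.3],
    [0,0,-0.35],
    [0,0,-0.4],
    [0,0,-0.45],
    [0,0,-0.5],
    [0,0,-0.55],
    [0,0,-0.6],
    [0,0,-0.6],
    [0,0,-0.6],
    [0,0,-0.6],
  ],
)

```text
time: 45.67
ee_pos: [0.4939, -0.1278, 0.0723]
eef_rot: [0.89, 0.456, -0.002, -0.002]
ft_force: [-13.7, 2.4, 11.1]
width: 0.0254
grip_force: 25.0
```

```bash
python3 - <<'E'
from h import *
st(); snap('scene','s10.png'); pts('scene',['knob_grip','clamp_pivot'])
a=cv2.imread('pics/s10.png')[180:280,270:400]; cv2.imwrite('pics/s10c.png',cv2.resize(a,(780,600),interpolation=2))
E
```

```text
{'time': 45.667, 'ee_pos': [0.494, -0.128, 0.072], 'eef_rot': [0.89, 0.456, -0.002, -0.002], 'ft_force': [-13.672, 2.396, 11.134], 'width': 0.025, 'grip_force': 24.995, 'joint_positions': [-0.65, 0.332, 0.945, 1.965, -0.318, 1.007, -0.179]}
scene knob_grip [([0.4974, -0.1284, 0.0909], 0.71)]
scene clamp_pivot [([0.4926, -0.2083, 0.0457], 0.81)]
```

Request:
arm_command(
  xyz=[
    [0,0,0.001],
    [0,0,0.002],
    [-0.001,0,0.002],
    [-0.001,0,0.002],
    [-0.001,0,0.002],
    [-0.001,0,0.002],
    [-0.001,0,0.002],
    [-0.001,0,0.002],
    [-0.001,0,0.002],
    [-0.001,0,0.002],
    [-0.001,0,0.002],
  ],
  rot=[
    [0,0,0],
    [0,0,0],
    [0,0,0.1],
    [0,0,0.2],
    [0,0,0.3],
    [0,0,0.4],
    [0,0,0.5],
    [0,0,0.6],
    [0,0,0.68],
    [0,0,0.68],
    [0,0,0.68],
  ],
)

```text
time: 46.73
ee_pos: [0.4948, -0.1284, 0.0743]
eef_rot: [0.688, 0.726, -0.0, -0.001]
ft_force: [-0.6, -1.4, -8.6]
width: 0.0252
grip_force: 25.0
```

Request:
arm_command(
  xyz=[
    [0,0,-0.003],
    [0,0,-0.006],
    [0,0,-0.009],
    [0,0,-0.011],
    [0,0,-0.011],
  ],
  rot=[
    [0,0,0],
    [0,0,0],
    [0,0,0],
    [0,0,0],
    [0,0,0],
  ],
)

```text
time: 47.15
ee_pos: [0.4951, -0.1283, 0.0635]
eef_rot: [0.687, 0.727, -0.0, -0.001]
ft_force: [-5.6, 0.6, -4.2]
width: 0.0253
grip_force: 25.0
```

The force matches the spring all the way down (-8.6 N falling to -4.2 N), so the plunger is dropping into its bush. I'll release and check.

Request:
arm_command(
  xyz=[
    [0,0,0],
    [0,0,0],
    [0,0,0],
    [0,0,0],
    [0,0,0],
  ],
  rot=[
    [0,0,0],
    [0,0,0],
    [0,0,0],
    [0,0,0],
    [0,0,0],
  ],
  grip=0.65,
)

```text
time: 47.57
ee_pos: [0.4964, -0.1283, 0.0644]
eef_rot: [0.687, 0.727, 0.001, 0.001]
ft_force: [-0.0, 0.2, 0.3]
width: 0.0504
grip_force: 0.0
```

Request:
arm_command(
  xyz=[
    [0,0,0.04],
    [0,0,0.08],
    [0,0,0.12],
    [-0.02,0.03,0.15],
    [-0.04,0.07,0.16],
    [-0.06,0.1,0.16],
    [-0.06,0.1,0.16],
    [-0.06,0.1,0.16],
    [-0.06,0.1,0.16],
  ],
  rot=[
    [0,0,0],
    [0,0,0],
    [0,0,0],
    [0,0,0],
    [0,0,0],
    [0,0,0],
    [0,0,0],
    [0,0,0],
    [0,0,0],
  ],
)

```text
time: 48.32
ee_pos: [0.436, -0.0286, 0.2242]
eef_rot: [0.687, 0.727, 0.001, 0.0]
ft_force: [-0.1, -0.3, 0.2]
width: 0.0566
grip_force: 0.0
```

```bash
python3 - <<'E'
from h import *
st(); snap('scene','s11.png'); pts('scene',['knob_grip','clamp_pivot','leaf_grip','drilled_0_center','tray_floor','blank_0_center','bottle','caliper','marker'])
snap('top'); pts('top',['knob_grip','drilled_0_center','tray_floor'])
a=cv2.imread('pics/s11.png')[170:400,250:500]; cv2.imwrite('pics/s11c.png',cv2.resize(a,(650,598),interpolation=2))
E
```

```text
{'time': 48.317, 'ee_pos': [0.436, -0.029, 0.224], 'eef_rot': [0.687, 0.727, 0.001, 0.0], 'ft_force': [-0.137, -0.252, 0.22], 'width': 0.057, 'grip_force': 0.0, 'joint_positions': [-0.802, -0.17, 0.701, 1.954, 0.113, 1.319, -0.079]}
scene knob_grip [([0.4954, -0.1277, 0.0824], 0.63)]
scene clamp_pivot [([0.4912, -0.2095, 0.0448], 0.92)]
scene leaf_grip [([0.4888, -0.0691, 0.0421], 0.57)]
scene drilled_0_center [([0.5, -0.3919, 0.0131], 0.82)]
scene tray_floor [([0.4994, -0.3929, 0.0024], 0.91)]
scene blank_0_center [([0.4859, 0.2868, 0.0084], 0.81), ([0.6601, 0.0918, 0.0068], 0.66), ([0.4359, 0.182, 0.0149], 0.57)]
scene bottle [([0.7184, 0.1906, 0.0021], 0.81)]
scene caliper [([0.3916, 0.0079, 0.0015], 0.56)]
scene marker [([0.3819, -0.2073, 0.0011], 0.73), ([0.7167, 0.19, 0.0027], 0.39)]
top knob_grip [([0.4974, -0.1269, 0.0806], 0.37)]
top drilled_0_center [([0.4971, -0.3905, 0.0078], 0.6)]
top tray_floor [([0.4961, -0.3913, 0.0043], 0.9)]
```

View pics/s11c.png

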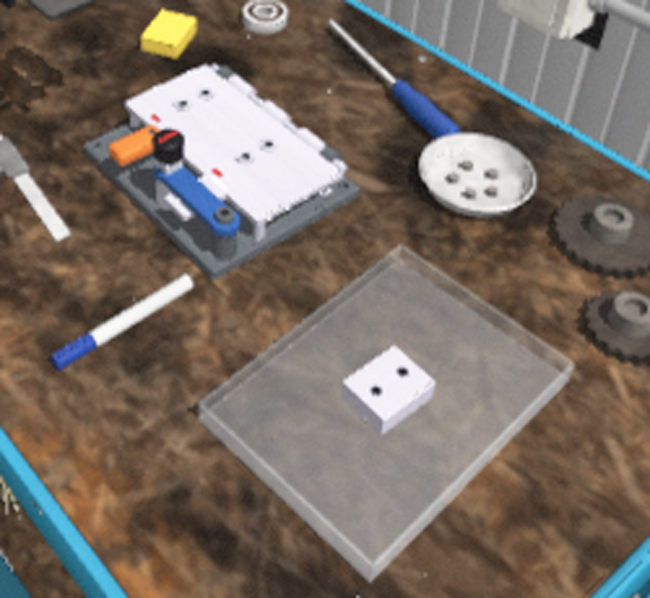

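The block lies flat in the tray, the leaf is shut and the arm is home. To be sure the plunger is fully down, I'll compare the knob's pixels with the first pictures.

```bash
python3 - <<'E'
from h import *
snap('top','t11.png'); m=r.camera_model('scene'); Ti=np.linalg.inv(np.array(m['T']))
def pj(p):
    q=Ti@np.array([*p,1]); return np.array([m['cx']+m['fx']*q[0]/-q[2], m['cy']-m['fy']*q[1]/-q[2]])
print('px at z .0915',pj((.4955,-.128,.0915)),'10mm up',pj((.4955,-.128,.1015)))
u,v=pj((.4955,-.128,.0915)).astype(int)
def c(f,u,v):
    im=cv2.imread('pics/'+f).astype(float)[v-16:v+16,u-16:u+16]
    w=np.clip(im[...,2]-np.maximum(im[...,0],im[...,1])-60,0,None)
    w[:, :] *= (im[...,1]<90)
    yy,xx=np.mgrid[v-16:v+16,u-16:u+16]; d=im.max(2)<45
    n,l,s,ce=cv2.connectedComponentsWithStats(d.astype('uint8')); 
    return ((w*xx).sum()/w.sum(),(w*yy).sum()/w.sum(),w.sum(), [(s[i].tolist(),ce[i].round(2).tolist()) for i in range(1,n) if s[i,4]>15])
for f in ('scene0.png','s11.png','s10.png'): print(f,c(f,u,v))
a=[cv2.resize(cv2.imread('pics/'+f)[v-20:v+20,u-20:u+20],(400,400),interpolation=0) for f in ('scene0.png','s11.png')]
cv2.imwrite('pics/cmp.png',np.hstack(a))
E
```

```text
px at z .0915 [315.20801339 222.70654288] 10mm up [315.11259228 219.37532848]
scene0.png (np.float64(313.96367521367523), np.float64(222.0491452991453), np.float64(936.0), [([10, 20, 11, 6, 45], [15.13, 22.89])])
s11.png (np.float64(314.1363102232667), np.float64(222.00940070505288), np.float64(851.0), [([10, 20, 11, 7, 48], [15.23, 22.92])])
s10.png (np.float64(306.1589147286822), np.float64(222.66020671834625), np.float64(774.0), [([4, 7, 24, 20, 209], [16.1, 16.52])])
```

View pics/cmp.png

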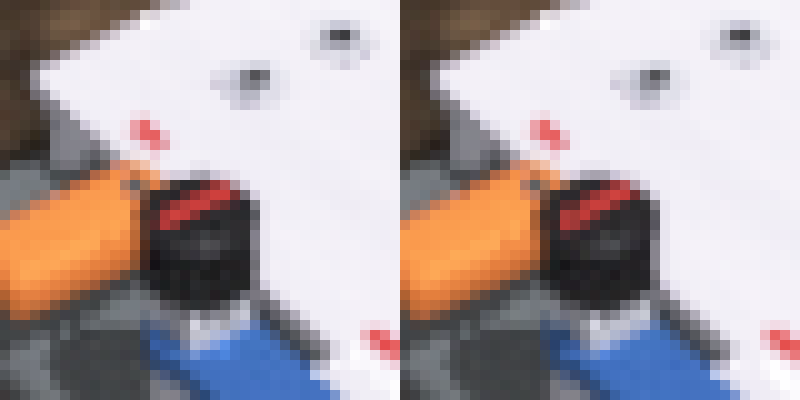

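The knob sits at the same height and place as at the start (within 0.05 px vertically), so the plunger is fully down and the arm is home.

```bash
python3 -c "
from bench import r
print(r.close_job())"
```

```text
the job is handed in; nothing more can be done
None
```

I changed over the jig and handed the job in; the hand-in returned no verdict. The only drilled block lies flat in the tray, the only blank is flush in the left station, the leaf is shut, and the arm is home with its plunger down.

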